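# Lock the trimming turntable under a soil specimen

### The arm

A 6-joint arm with a two-finger parallel gripper is mounted at the origin on a cart in front of the work surface, level with it; the furniture and walls round the work are solid. World frame = base frame: x ahead of the robot, y to its left, z up, the work surface at z = 0. Lengths are in m, angles in degrees, forces in N, time in s.
With the tool pointing down it reaches from about 0.325 to 0.9 m from the base axis. Payload 6.1 kg.
Tool frame: the origin (TCP) lies at the centre of the arm's flange, where the gripper is bolted on; the fingertips stand 182 mm ahead of it and the grasp point (between the pads) lies 164 mm ahead of it (env.tip_extent is the distance from the TCP to the fingertips, in m); z points along the fingers, y is the direction in which the jaws open and shut (so a half turn about z gives the same grasp; the last joint's range is limited). The gripper opens to 87 mm and grips with 3 to 60 N. Pads are 19 mm wide; open, the fingers measure 117 mm over their backs; the gripper's body (75 mm by 190 mm) begins 51 mm behind the grasp point.
Start: joints at [65.827, 12.628, 87.462, -0, 79.91, -7.225], TCP at [0.182, 0.598, 0.405] pointing down, gripper open.
Joint ranges: [-170.65, 170.65], [-52.31, 119.04], [5.05, 147.46], [-71.25, 251.25], [11.57, 151.72], [-153.62, 153.62]. Speed limits (degrees/s): [147.25, 147.25, 172.46, 180, 180, 180].

### API

Orientations are given as [roll, pitch, yaw] about the fixed x, y, z axes, in that order (R = Rz(yaw) Ry(pitch) Rx(roll)).
In Python, from rig import env, solver, imaging, workorder gives the robot as it stands. The module is installed in compiled form; this text tells all that it offers. Calls block until the motion is done:
- env.movep(position, orientation): joint-space move of the TCP to a pose.
- env.servo_line(position, vel=0.15, ori=None, guard=None): straight line of the TCP; ori=None keeps the orientation; vel is the mean speed in m/s. With guard (N) it stops when the force on the tool has changed by that much, and returns True; else False.
- env.set_joints(angles): joint-space move.
- env.let_go() and env.grasp(f_grip=None): open the fingers fully, or close them until they stop; f_grip is the grip in N (None keeps the last).
- env.dwell(seconds).
- solver.solve_ik(position, orientation): joint angles nearest the present ones, or None.
- env.read_state(): the state.
- imaging.grab_frame(name): name is "scene" or "side" or "wrist"; returns a dict with "frame" (400x640x3 uint8, red, green, blue), "fx", "fy", "cx", "cy" (pixels), "eye" and "rotation" of the camera in the world. Camera axes: x right, y down, z forward; pixel columns grow to the right and rows downward; lengths in m; the calibration is good to about 2 mm. A picture is of the moment at which its call begins. There is no depth.
A pose or a line that the arm cannot do raises env.PlanningError and nothing moves.
- workorder.close_job(): hands the job in, once; it reports no verdict.
The state is a dict: "time_s": time; "q": joint angles; "joint_vel": joint speeds; "joint_torque": joint torques, N m; "position": TCP position; "ee_rot": TCP orientation; "ft_force": force on the tool from outside, world axes, zero at the start; "torque": the same for the moment, N m; "grip_width": opening from 0.0 (shut) to 1.0 (fully open).
Only numpy, scipy, OpenCV 4.12 (cv2) and the standard library are available. Lean on these libraries where they do the work, as an engineer would, in place of code of your own. Each camera call takes 0.05 s, during which the arm holds its last target.

### The job

Lock the specimen trimming turntable so that it cannot turn under the knife: push its upright finger pins round until one of the two slots in its rim faces the locking bar, then push the bar by its red tab through the slot, fully home. Work only by pushing with the fingertips or the outside of the fingers: take nothing between the fingers and lift nothing. The soil specimen in its ring must stay standing in the middle of the table, and the things lying about must stay where they are; finish clear of everything.

Things in the scene. Friction and masses are not known exactly. Their poses are not given: they have to be found in the camera images.
- plate: The stand: milled aluminium plate 215 (x) x 230 (y) x 12 mm, fixed to the bench. Origin: centre of its underside; z up; y is the way the bar is pushed. 'Plate' numbers below are mm from here. Turntable axis: x 0, y +33. A dark steel guide block for the bar stands at x -25..25, y -90..-60, up to z 48 (foot flanges to x +-39, z 22).
- turntable (a joint): Turntable angle (rad, counter-clockwise from above; turns without limit; light friction, about 0.13 N m; stays where it is left). At 0, pi and every further half turn a slot faces the bar squarely. The bar strikes the rim and stops unless a slot faces it; its round nose finds its own way in from about 0.05 rad off. Either slot will do.
- lock_bar (a joint): Travel of the locking bar (m) along plate +y: 0 withdrawn (nose 6 mm short of the rim), 0.040 fully home, the red tab against the guide block. Steel bar 14 wide, 12 high (plate z 26 to 38), round nose; captive in its guide, about 2.5 N of friction, stays where it is left.
- bar_tab (a point): Centre of the back face (the face to push, looking to plate -y) of the bar's upright red thumb tab: 44 wide in x, 8 thick (from this face towards +y), plate z 22 to 64, this point at z 43. Axes as the plate's. At plate x 0, y -138 with the bar withdrawn, y -98 when home. Open bench behind it.
- bar_nose (a point): Tip of the bar's round nose, at half the bar's height (plate z 32); moves with the bar. Axes as the plate's.
- slot_a (a point): Middle of one slot of the turntable's rim, on top of the rim, 69 mm from the axis. The dark steel rim: radius 60 to 78, plate z 24 to 40, with two opposite straight slots 18 wide right through it. Axes are the turntable's: y runs along the slots, outwards is -y here.
- slot_b (a point): The same for the opposite slot; outwards is +y here.
- table_centre (a point): Centre of the top of the turntable's aluminium platter (radius 60, a red line at each slot), on the axis, plate z 45.5; turns with the table, axes are the turntable's.
- pin_0 (a point): Top centre of finger pin 0 of the turntable: an upright round steel pin 10 mm thick (15 at its lowest 5 mm), from the rim's top (z 40, plate frame) to z 80, 69 mm from the axis, 45 degrees from the turntable's x axis (which is 90 degrees counter-clockwise from slot_a).
- pin_1 (a point): Top centre of finger pin 1 of the turntable: an upright round steel pin 10 mm thick (15 at its lowest 5 mm), from the rim's top (z 40, plate frame) to z 80, 69 mm from the axis, 135 degrees from the turntable's x axis (which is 90 degrees counter-clockwise from slot_a).
- pin_2 (a point): Top centre of finger pin 2 of the turntable: an upright round steel pin 10 mm thick (15 at its lowest 5 mm), from the rim's top (z 40, plate frame) to z 80, 69 mm from the axis, 225 degrees from the turntable's x axis (which is 90 degrees counter-clockwise from slot_a).
- pin_3 (a point): Top centre of finger pin 3 of the turntable: an upright round steel pin 10 mm thick (15 at its lowest 5 mm), from the rim's top (z 40, plate frame) to z 80, 69 mm from the axis, 315 degrees from the turntable's x axis (which is 90 degrees counter-clockwise from slot_a).
- specimen: Steel cutting ring full of dark soil, 69 mm across and 20 mm high, standing loose in the middle of the platter and riding round with it. Origin: centre of its underside.
- stone: Bystander: loose porous stone, a grey-brown disc 61 mm across, 10 mm thick, lying on a corner of the plate beside the guide. Origin: centre of its underside.
- big_nut: Bystander: loose M20 hexagon nut, 35 x 30 x 14 mm, lying on the plate at the other side of the guide. Origin: centre of its underside.
- tin: Bystander: loose white moisture tin with lid, 56 mm across, 36 mm high, standing on the bench beside the plate, past the turntable. Origin: centre of its underside. To its left is the fixed green gear drive, a block over 0.25 m high with a tall column (world x over 0.45, y over 0.37 m): keep the arm clear of it.
Not all that is in view belongs to the job. Leave any blue or green look-alike of the specimen alone.

How it is judged (in metres and radians):
On the way:
1. a slot of the turntable faces the bar while the bar is still withdrawn (angle between the y axis of slot_a and the y axis of bar_nose, either way round below 0.12 rad and value of joint lock_bar below 0.012 m), for 0.2 s.
At the end, for the whole second after the job is handed in: The bar is home within 3 mm of its stop, through a slot of the turntable's rim (slot within 0.08 rad of the bar's line), the table is at rest; the specimen stands upright (0.12 rad) on the platter within 12 mm of its centre; stone, nut and tin are within 20 mm of where they began (value of joint lock_bar above 0.037 m and angle between the y axis of slot_a and the y axis of bar_nose, either way round below 0.08 rad and velocity of joint turntable between -0.05 and 0.05 rad/s and horizontal distance between specimen and table_centre below 0.012 m and z of specimen in the frame of table_centre below 0.006 m and angle between specimen's own z axis and vertical below 0.12 rad and linear speed of specimen below 0.02 m/s and distance of each of stone, big_nut, tin from where it was at the start of the episode below 0.02 m); the robot touches nothing.
It fails at once if the specimen was lifted, tipped or shifted from the middle of the table (12 mm) (not (horizontal distance between specimen and table_centre below 0.012 m and z of specimen in the frame of table_centre below 0.006 m and angle between specimen's own z axis and vertical below 0.12 rad)).
It fails at once if a bystander (stone, nut or tin) was moved by more than 20 mm (distance of any of stone, big_nut, tin from where it was at the start of the episode above 0.02 m).
It fails at once if a finger pin was taken between the fingers ((horizontal distance between the grasp point and pin_0 below 0.008 m and z of the grasp point in the frame of pin_0 below 0.012 m) or (horizontal distance between the grasp point and pin_1 below 0.008 m and z of the grasp point in the frame of pin_1 below 0.012 m) or (horizontal distance between the grasp point and pin_2 below 0.008 m and z of the grasp point in the frame of pin_2 below 0.012 m) or (horizontal distance between the grasp point and pin_3 below 0.008 m and z of the grasp point in the frame of pin_3 below 0.012 m)).
It fails at once if the bar's tab was taken between the fingers (y of the grasp point in the frame of bar_tab between 0 and 0.008 m and x of the grasp point in the frame of bar_tab between -0.03 and 0.03 m and z of the grasp point in the frame of bar_tab below 0.033 m).
It also fails if it takes over 48 s, if anything falls off the work surface, if the arm or the gripper's body presses on something with over 40 N, if the wrist force passes 120 N, or if a joint passes its speed limit or range.

## Working session

There is one attempt and no reset: what is moved stays moved. The work goes in short steps, each a Python script; the robot and the scene stay as the last script left them, time stands still between calls to the robot, and variables do not carry over. Pictures are saved under pics/ and viewed, and the job is handed in when it is done.

```bash
mkdir -p pics
python3 - <<'E'
from rig import env, imaging
import cv2
for n in ("scene","side","wrist"):
    f=imaging.grab_frame(n)
    cv2.imwrite(f"pics/{n}0.png",f["frame"][:,:,::-1])
    print(n,f["fx"],f["fy"],f["cx"],f["cy"],f["eye"],f["rotation"])
print(env.read_state(), env.tip_extent)
E
```

```text
scene 431.9546939576635 431.9546939576635 315.42040988805854 196.34205959329645 [-0.20328656  0.56618764  0.53163446] [-118.16793834    0.37987691 -122.53294289]
side 468.29451485395623 468.29451485395623 312.9283033840022 198.32039452694917 [ 0.54447295 -0.68070999  0.46867168] [-1.16149858e+02 -5.55626578e-02  7.38007680e-01]
wrist 337.2202479648047 337.2202479648047 320.72198304881505 196.1679717581473 [0.11386327 0.61709747 0.38385191] [165.0119607    0.17789375  73.02752443]
{'time_s': 0.15, 'q': array([ 6.58278887e+01,  1.26644865e+01,  8.75107909e+01, -7.90497691e-04,
        7.99085089e+01, -7.22378641e+00]), 'joint_vel': array([-0.00848054, -0.07139649, -0.15154854, -0.01215847, -0.06297065,
       -0.0201085 ]), 'joint_torque': array([ 9.00064479e-04, -4.95195365e+01, -3.87875712e+01,  7.01319426e-02,
        5.33411012e-02, -6.80844369e-05]), 'position': array([0.18210264, 0.59767073, 0.40389164]), 'ee_rot': array([-1.79916781e+02, -9.76381782e-03,  1.63051807e+02]), 'ft_force': array([ 0.30639426,  0.8110877 , -0.05896659]), 'torque': array([-0.02515298, -0.0012435 , -0.04870092]), 'grip_width': 1.0029397387486978} 0.1822
```

View pics/scene0.png

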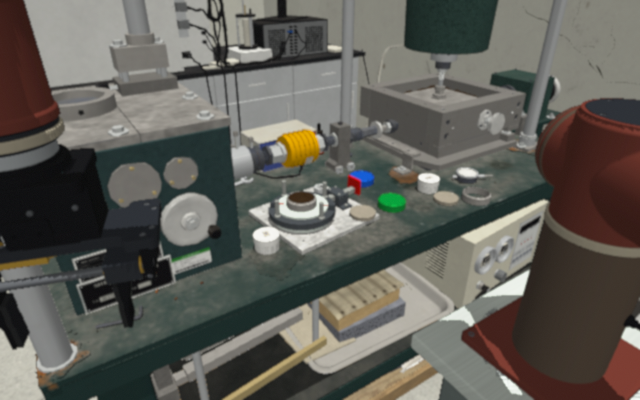

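View pics/side0.png

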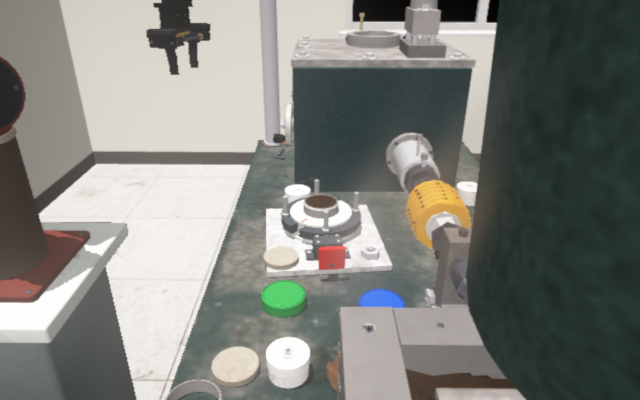

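View pics/wrist0.png

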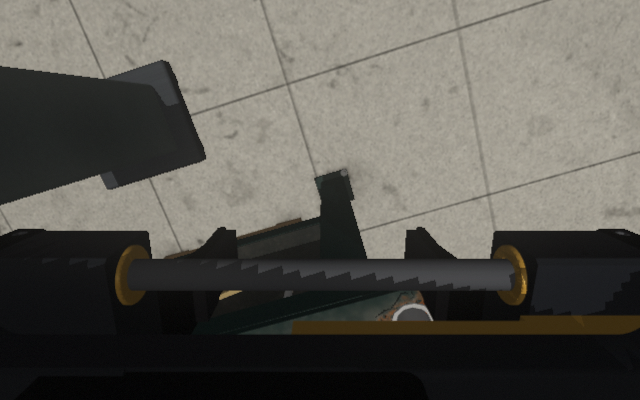

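The stand shows in the scene view at about (315,215) and in the side view at about (325,235), with the red tab nearest the side camera at (331,257). I'll enlarge both views.

```bash
cat > h.py <<'E'
import numpy as np, cv2
from scipy.spatial.transform import Rotation as Ro
def Rm(r): return Ro.from_euler('xyz',r,degrees=True).as_matrix()
def ray(f,u,v):
    d=Rm(f["rotation"])@np.array([(u-f["cx"])/f["fx"],(v-f["cy"])/f["fy"],1.]); return np.array(f["eye"]),d/np.linalg.norm(d)
def onz(f,u,v,z):
    e,d=ray(f,u,v); return e+d*(z-e[2])/d[2]
def proj(f,P):
    c=Rm(f["rotation"]).T@(np.array(P)-np.array(f["eye"])); return np.array([f["cx"]+f["fx"]*c[0]/c[2],f["cy"]+f["fy"]*c[1]/c[2]])
def crop(f,u0,v0,u1,v1,s,name):
    im=cv2.resize(f["frame"][v0:v1,u0:u1,::-1],None,fx=s,fy=s,interpolation=cv2.INTER_CUBIC); cv2.imwrite("pics/"+name,im)
E
python3 - <<'E'
from h import *; from rig import imaging
import pickle
s=imaging.grab_frame("scene"); d=imaging.grab_frame("side")
pickle.dump((s,d),open("f0.pkl","wb"))
crop(s,230,160,390,270,5,"sc1.png"); crop(d,255,170,400,280,5,"sd1.png")
for n,u,v in (("L",267,208),("R",372,207),("nr",391,269),("nl",267,273)): print(n,onz(d,u,v,0.012))
E
```

```text
L [0.43604675 0.20128299 0.012     ]
R [0.65944948 0.20922422 0.012     ]
nr [ 0.66858599 -0.02015774  0.012     ]
nl [ 0.45989118 -0.03473186  0.012     ]
```

View pics/sc1.png

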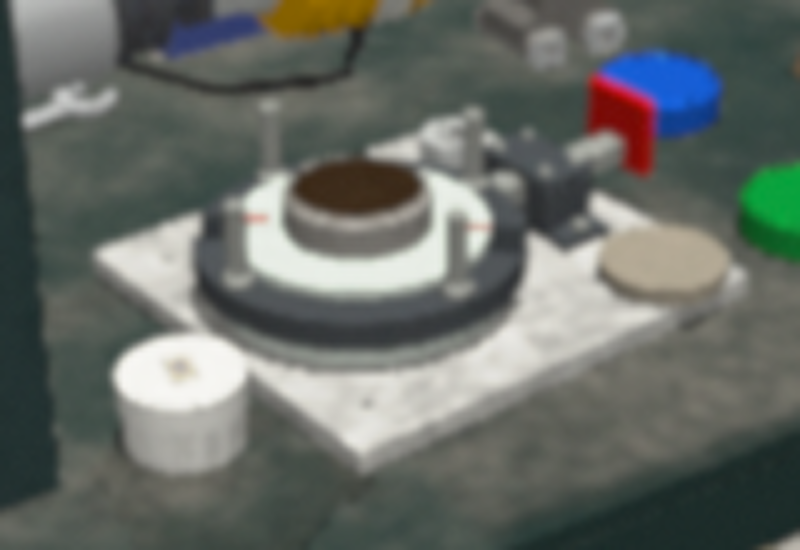

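View pics/sd1.png

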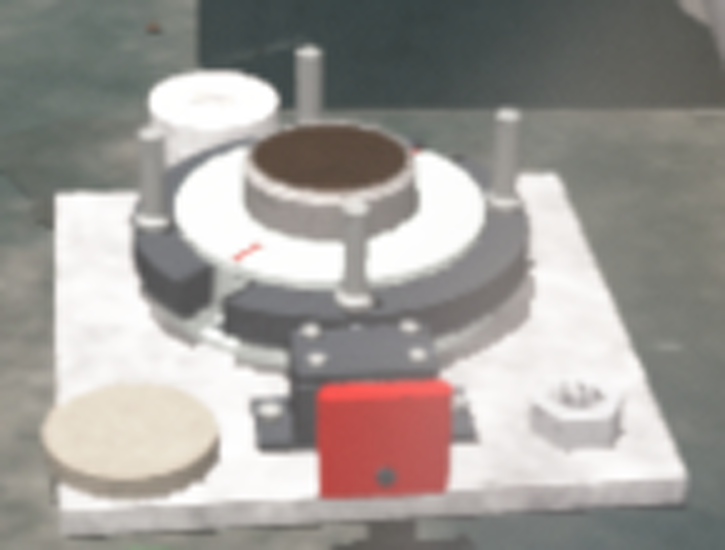

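```bash
cat > loc.py <<'E'
from h import *; import pickle
s,d=pickle.load(open("f0.pkl","rb"))
S=lambda x,y:(230+(x+.5)/5-.5,160+(y+.5)/5-.5); D=lambda x,y:(255+(x+.5)/5-.5,170+(y+.5)/5-.5)
loc=np.array([[-.1075,.115],[.1075,.115],[.1075,-.115],[-.1075,-.115]])
def fit(W,L):
    a=W.mean(0);b=L.mean(0);H=(L-b).T@(W-a);th=np.arctan2(H[0,1]-H[1,0],H[0,0]+H[1,1])
    R=np.array([[np.cos(th),-np.sin(th)],[np.sin(th),np.cos(th)]]);t=a-R@b
    return np.degrees(th),t,(W-(L@R.T+t))*1000
W=np.array([onz(d,*D(*p),.012)[:2] for p in((57,195),(560,178),(687,472),(62,512))]);print("side plate",*fit(W,loc))
print(np.linalg.norm(np.diff(W,axis=0),axis=1))
# scene corners: near(-x,+y)=(365,455) ; (+x,+y)=(97,253); (-x,-y)=(743,275)
W2=np.array([onz(s,*S(*p),.012)[:2] for p in((365,457),(97,255),(743,268))]);print("scene plate",*fit(W2,loc[[0,1,3]]))
pd=np.array([onz(d,*D(*p),.08)[:2] for p in((309,50),(151,133),(355,207),(508,115))])
ps=np.array([onz(s,*S(*p),.08)[:2] for p in((236,203),(459,216),(473,113),(268,105))])
for n,p in(("side",pd),("scene",ps)):
    c=p.mean(0);print(n,"axis",c,"pins",p.round(4).tolist(),"r",np.linalg.norm(p-c,axis=1),"ang",np.degrees(np.arctan2(*(p-c).T[::-1])))
for n,f,pts in(("side",d,[D(318,387),D(453,382)]),("scene",s,[S(590,75),S(655,100)])):
    print(n,"tabtop",[onz(f,*p,.064).round(4).tolist() for p in pts])
c=onz(d,*D(331,158),.0655);print("spec",c, onz(s,*S(357,187),.0655))
E
python3 loc.py
```

```text
side plate 6.147148983183781 [0.55371357 0.09474578] [[-0.30825749  0.91597683]
 [ 0.41120956 -3.07214969]
 [-0.55847523  2.91799896]
 [ 0.45552316 -0.7618261 ]]
[0.21532622 0.22394069 0.21441897]
scene plate 7.424442527163259 [0.55273342 0.09524137] [[-1.34542713  2.33016006]
 [-1.40770517 -3.25799337]
 [ 2.7531323   0.92783331]]
side axis [0.54939255 0.12857108] pins [[0.5406, 0.198], [0.4811, 0.1192], [0.5579, 0.0599], [0.6179, 0.1372]] r [0.07002346 0.06894712 0.06924796 0.06905364] ang [  97.1734275  -172.19808768  -82.91813456    7.15740717]
scene axis [0.54851538 0.12793558] pins [[0.5406, 0.1952], [0.4775, 0.1202], [0.5576, 0.0598], [0.6183, 0.1366]] r [0.0677031  0.07142816 0.06874072 0.07036151] ang [  96.73635151 -173.77843306  -82.37606414    7.0519923 ]
side tabtop [[0.5451, -0.0351, 0.064], [0.5889, -0.0315, 0.064]]
scene tabtop [[0.5882, -0.0315, 0.064], [0.5473, -0.0412, 0.064]]
spec [0.54963526 0.12801402 0.0655    ] [0.54765059 0.12985634 0.0655    ]
```

Both views agree:
- The axis is at about (0.549, 0.128) and the plate yaw is about 6.4°.
- The pins are at 7, 97, −173 and −83°, and the visible slot is at about −128°. The table therefore needs about +44.5° CCW.

I'll push the near-side pin (−173°) round towards −y with closed fingers.

```bash
cat > m.py <<'E'
from h import *; from rig import env, solver, imaging
A=np.array([.549,.1283]); YAW=6.4; TE=.1822
def arc(phi,r=.069): return A+r*np.array([np.cos(np.radians(phi)),np.sin(np.radians(phi))])
def pose(phi,tipz,flip=-90): 
    p=arc(phi); psi=(phi+flip+180)%360-180
    return [p[0],p[1],tipz+TE],[180,0,psi]
def st():
    s=env.read_state(); print("t",round(s["time_s"],2),s["position"].round(4),s["ee_rot"].round(1),"q",s["q"].round(1),"F",s["ft_force"].round(1),"g",round(s["grip_width"],3))
def look(tag):
    a=imaging.grab_frame("scene"); b=imaging.grab_frame("side")
    crop(a,230,160,390,270,5,tag+"_s.png"); crop(b,255,170,400,280,5,tag+"_d.png"); return a,b
E
python3 - <<'E'
from m import *
env.grasp(5); st()
env.servo_line([.15,.38,.40],vel=.25); st()
p,o=pose(152,.125)
print(solver.solve_ik(p,o))
env.movep([.36,.14,.36],o); st()
env.movep(p,o); st()
p,o=pose(152,.056); env.servo_line(p,vel=.1); st()
look("a")
f=imaging.grab_frame("wrist"); cv2.imwrite("pics/a_w.png",f["frame"][:,:,::-1])
E
```

```text
t 1.77 [0.1822 0.5979 0.4048] [180.   -0.  163.1] q [65.8 12.6 87.5  0.  79.9 -7.2] F [ 0.3  0.1 -1. ] g 0.006
t 2.81 [0.1502 0.3805 0.4004] [179.9   0.  163. ] q [ 57.4 -18.5 117.8   0.   80.6 -15.7] F [-0.2  0.4  0.3] g -0.001
[ 9.42484484e+00  2.78886977e+00  1.09304361e+02 -2.54444375e-14
  6.79067690e+01  3.74248448e+01]
t 4.03 [0.36   0.1406 0.36  ] [-180.    -0.    62.1] q [  9.6 -20.3 123.5   0.   76.7  37.5] F [-0.1  0.2 -0.1] g 0.005
t 4.65 [0.4875 0.1617 0.3066] [-1.799e+02  1.000e-01  6.210e+01] q [  9.5   2.9 109.3   0.   68.   37.4] F [-1.3  0.3  0.5] g 0.009
t 5.49 [0.4884 0.1608 0.2389] [179.9  -0.   62. ] q [  9.4   8.3 111.6   0.   60.   37.4] F [-0.1  0.4  0. ] g 0.007
```

View pics/a_s.png

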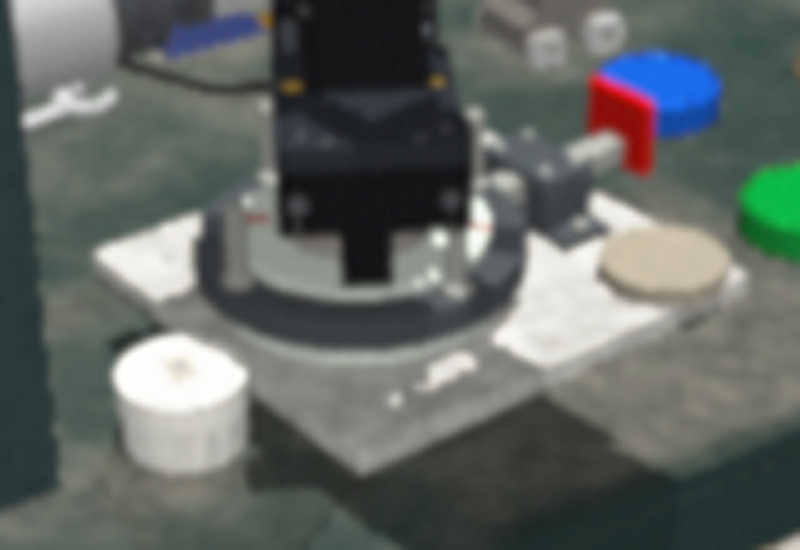

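View pics/a_d.png

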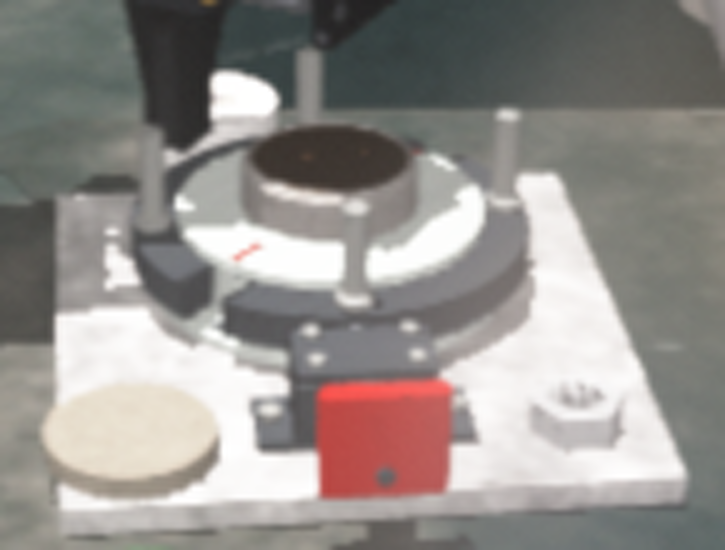

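View pics/a_w.png

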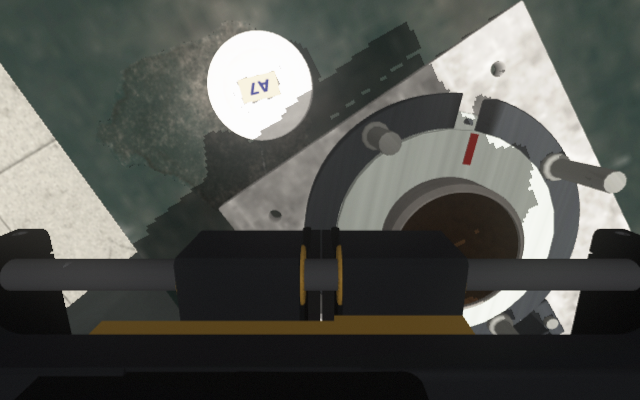

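The fingertip stands just behind the near-side pin (side crop, about (185,140)), clear of the specimen, and nothing has moved. Now I push along the arc, stopping a little short.

Run:
```python
from m import *
for phi in np.arange(159,217.1,5.8):
    p,o=pose(phi,.056); env.servo_line(p,vel=.06,ori=o)
    F=env.read_state()["ft_force"]; print(round(phi,1),F.round(1))
st(); a,b=look("b")
```

```text
159.0 [ 0.2 -0.3  0.8]
164.8 [-0.  -0.6  0.7]
170.6 [ 0.2 -0.9  0.7]
176.4 [ 0.5 -0.1  0.1]
182.2 [-0.4 -0.7  0.2]
188.0 [ 1.  -0.4 -0.3]
193.8 [ 0.1  0.3 -0.4]
199.6 [-0.1 -0.2  0.8]
205.4 [-0.1 -0.3  0.6]
211.2 [-0.8  0.2  0. ]
217.0 [0.3 0.3 0.8]
t 8.6 [0.4939 0.0868 0.2382] [180.    0.  126.7] q [  1.    6.8 113.5  -0.   59.7 -35.7] F [0.3 0.3 0.8] g 0.009
```

View pics/b_d.png

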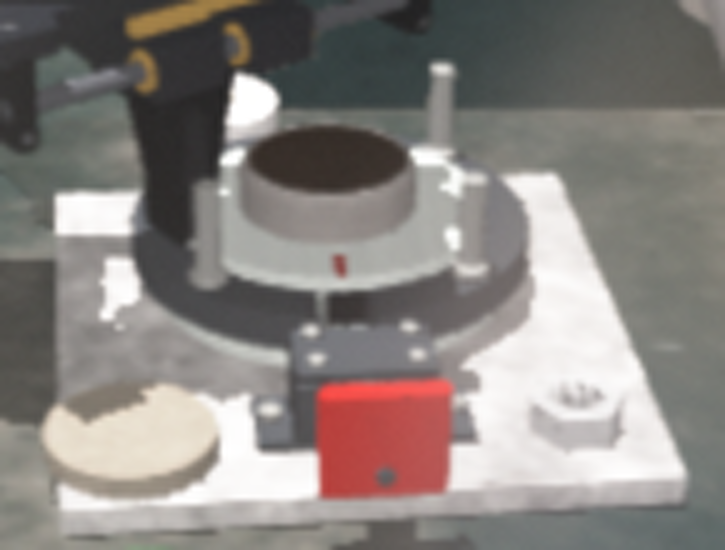

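View pics/b_s.png

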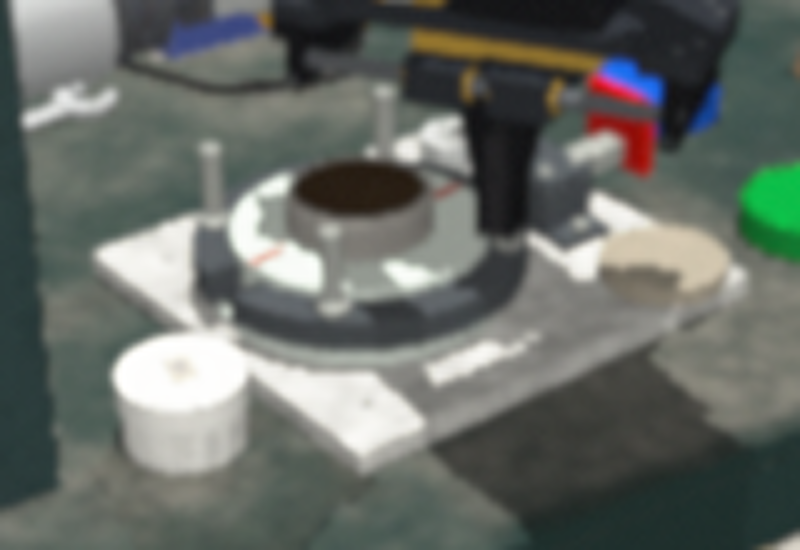

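The near pin is now at side (207,187), the other two visible pins at (473,180) and (442,70), and the slot is almost in front of the bar. I'll measure the remaining angle.

```bash
cat > ang.py <<'E'
from loc import *
def ang(view,pts,A=(.549,.1283)):
    f,m=(s,S) if view=="s" else (d,D)
    for q in pts:
        p=onz(f,*m(*q),.08)[:2]-np.array(A); print(view,q,"r",round(np.linalg.norm(p),4),"ang mod90",round(np.degrees(np.arctan2(p[1],p[0]))%90,2))
E
python3 - <<'E' | tail -6
from ang import *
ang("d",[(207,187),(473,180),(442,70)]); ang("s",[(209,150),(383,93),(331,231)])
E
```

```text
d (207, 187) r 0.0698 ang mod90 50.25
d (473, 180) r 0.07 ang mod90 48.27
d (442, 70) r 0.068 ang mod90 48.21
s (209, 150) r 0.0686 ang mod90 51.11
s (383, 93) r 0.0672 ang mod90 48.71
s (331, 231) r 0.0691 ang mod90 49.66
```

About 49.3° against a target of 51.4°, so I push about 2° more, back off and check.

Run:
```python
from m import *
p,o=pose(219.2,.056); env.servo_line(p,vel=.03,ori=o); env.dwell(.2)
p,o=pose(209,.056); env.servo_line(p,vel=.08,ori=o)
p,o=pose(209,.15); env.servo_line(p,vel=.15)
env.servo_line([.37,.05,.36],vel=.25)
st(); a,b=look("c")
import pickle; pickle.dump((a,b),open("f1.pkl","wb"))
```

```text
t 10.92 [0.3703 0.05   0.3597] [180.   0. 119.] q [ -4.5 -22.5 125.2   0.   77.3 -33.4] F [-1.3  0.6  0.2] g 0.008
```

View pics/c_d.png

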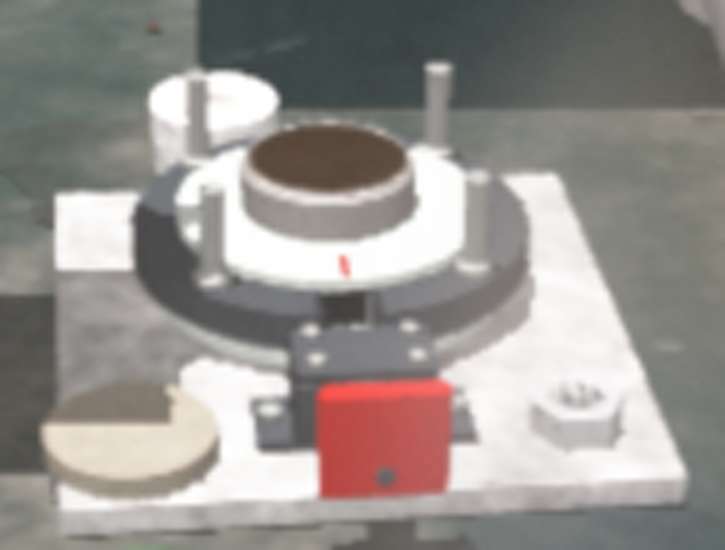

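View pics/c_s.png

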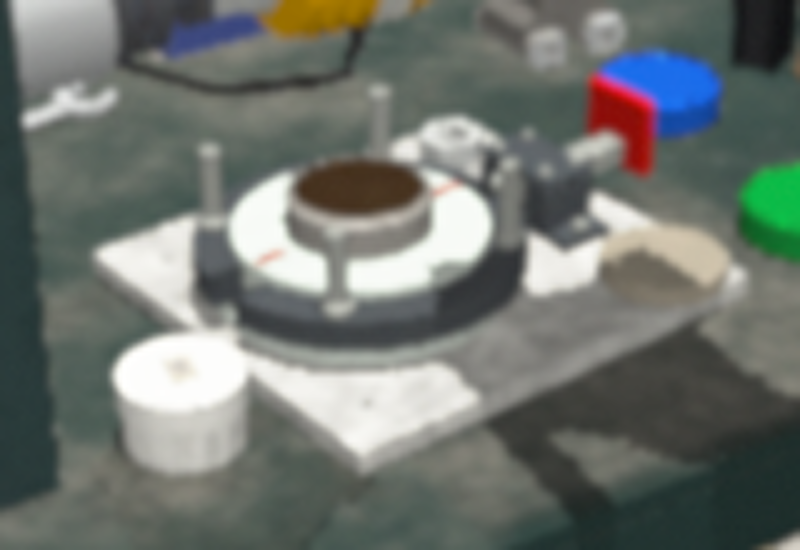

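```bash
python3 - <<'E' | tail -14
from ang import *
ang("d",[(212,190),(479,176),(438,68),(196,75)]); ang("s",[(209,150),(379,93),(338,236),(511,163)])
pd=np.array([onz(d,*D(*p),.08)[:2] for p in((212,190),(479,176),(438,68),(196,75))])
ps=np.array([onz(s,*S(*p),.08)[:2] for p in((209,150),(379,93),(338,236),(511,163))])
for p in(pd,ps):
    c=p.mean(0);print(c,np.mean(np.degrees(np.arctan2(*(p-c).T[::-1]))%90))
# yaw from side view: tab top edge mid -> axis
for A in(pd.mean(0),):
    t=.5*(onz(d,*D(318,387),.064)+onz(d,*D(453,382),.064))[:2]; v=A-t; print("yaw bar",np.degrees(np.arctan2(-v[0],v[1])),t)
print("blue",onz(d,382,303,.02),"green",onz(d,284,298,.02))
# red line nearside vs bar
a,b=onz(d,*D(343,257),.0455),onz(d,*D(347,276),.0455); print("redline",a,b,np.degrees(np.arctan2(*(b-pd.mean(0).tolist()[0:1][0] if False else (b-a))[:2][::-1])))
m=(a+b)/2; v=m[:2]-np.array([.549,.1283]); print("slot dir", np.degrees(np.arctan2(v[1],v[0]))+90)
E
```

```text
d (212, 190) r 0.0704 ang mod90 52.67
d (479, 176) r 0.0697 ang mod90 51.57
d (438, 68) r 0.0684 ang mod90 50.24
d (196, 75) r 0.0694 ang mod90 50.33
s (209, 150) r 0.0686 ang mod90 51.11
s (379, 93) r 0.0669 ang mod90 50.34
s (338, 236) r 0.073 ang mod90 52.57
s (511, 163) r 0.0697 ang mod90 51.73
[0.54956848 0.12770283] 51.21147226121408
[0.54736198 0.12839377] 51.46376255961975
yaw bar 6.179401106091788 [ 0.56700127 -0.03330788]
blue [ 0.64090114 -0.12026821  0.02      ] green [ 0.49369453 -0.11052016  0.02      ]
redline [0.55418752 0.08537467 0.0455    ] [0.55556016 0.07096282 0.0455    ] -84.55932453971376
slot dir 6.682834141217313
```

The table is at about 6.3° against a bar line of 6.2–6.4°, so the slot is aligned and the bar is still withdrawn. Blue and green caps lie about 6 cm or more from the finger path. Next I push the tab.

Run:
```python
from m import *
Y=np.radians(6.3); u=np.array([-np.sin(Y),np.cos(Y)])
def P(dy,tip): q=A+u*dy; return [q[0],q[1],tip+TE]
o=[180,0,96.3]
env.movep(P(-.202,.13),o); st()
env.servo_line(P(-.202,.034),vel=.1); st()
for dy in(-.185,-.170,-.155,-.1345):
    g=env.servo_line(P(dy,.034),vel=.03,guard=15); s=env.read_state()
    print(dy,g,"reached",round(float((s["position"][:2]-A)@u),4),s["ft_force"].round(1))
    if g: break
st(); look("e")
```

```text
t 11.97 [ 0.5709 -0.0719  0.3117] [-1.799e+02 -1.000e-01  9.640e+01] q [-15.   10.8 100.    0.   69.3 -21.4] F [0.2 0.  0.8] g 0.004
t 13.07 [ 0.5716 -0.0726  0.217 ] [179.9   0.   96.3] q [-15.1  17.9 102.8   0.   59.1 -21.4] F [ 1.2 -0.2  0.6] g 0.01
-0.185 False reached -0.1849 [ 0.5  0.1 -0. ]
-0.17 False reached -0.1697 [ 0.5  0.2 -0.1]
-0.155 False reached -0.1545 [ 0.9 -0.5  0. ]
-0.1345 True reached -0.1414 [-1.  -3.2  2.2]
t 15.61 [ 0.5645 -0.0123  0.2162] [180.    0.2  96.3] q [ -9.2  16.6 104.6  -0.2  58.7 -15.4] F [-1.  -3.2  2.2] g 0.009
```

View pics/e_s.png

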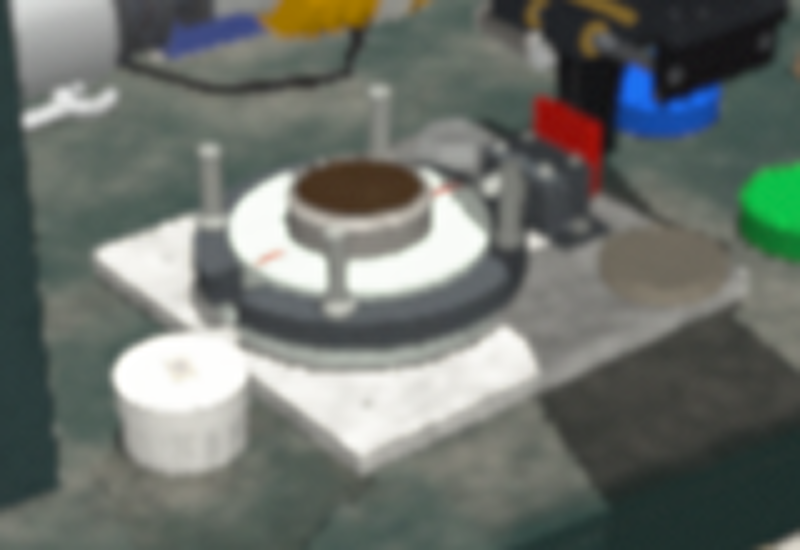

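View pics/e_d.png

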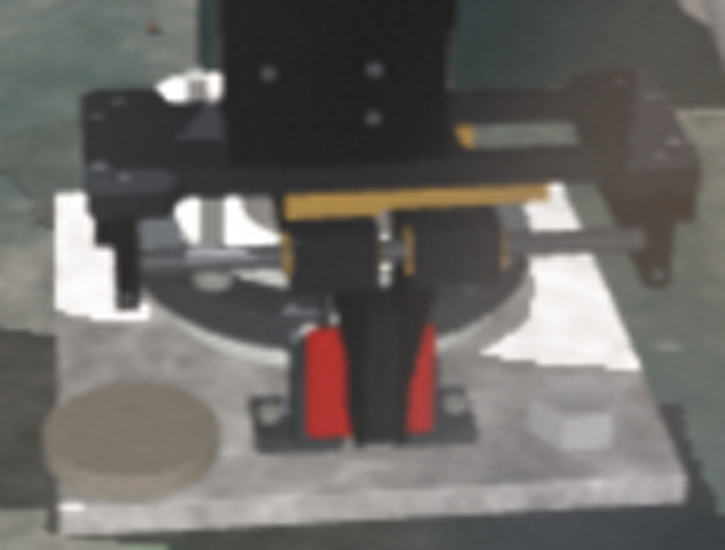

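The guard tripped where the tab should meet the block (finger at −0.1414, expected about −0.1405). The scene view shows the red tab against the guide block at about (570,145). One firmer press will confirm it, then I back off and check.

Run:
```python
from m import *
Y=np.radians(6.3); u=np.array([-np.sin(Y),np.cos(Y)])
def P(dy,tip): q=A+u*dy; return [q[0],q[1],tip+TE]
g=env.servo_line(P(-.134,.034),vel=.02,guard=25); s=env.read_state()
print(g,"reached",round(float((s["position"][:2]-A)@u),4),s["ft_force"].round(1))
env.servo_line(P(-.185,.034),vel=.08)
env.servo_line(P(-.185,.15),vel=.15)
env.servo_line([.38,-.10,.38],vel=.25)
st(); look("g")
```

```text
True reached -0.14 [ 0.1 -3.6  2. ]
t 18.62 [ 0.3803 -0.1     0.3797] [-180.     0.7   96.4] q [-26.  -20.3 121.4  -0.6  78.6 -32.3] F [ 0.2  1.1 -0.6] g 0.005
```

View pics/g_d.png

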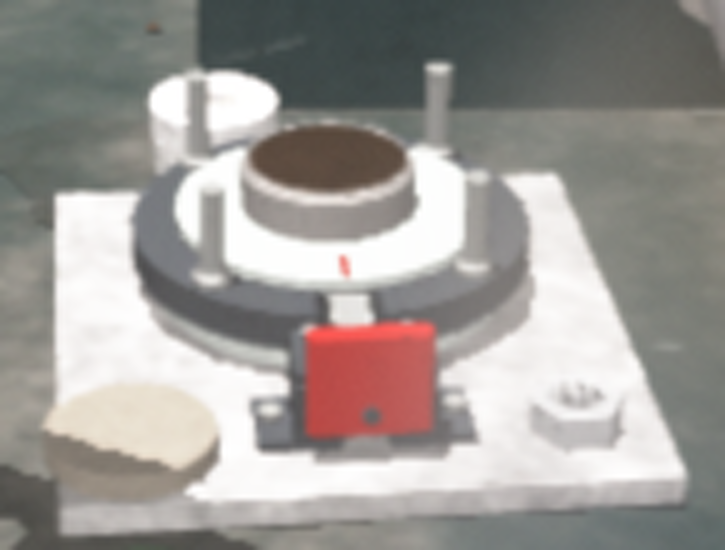

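View pics/g_s.png

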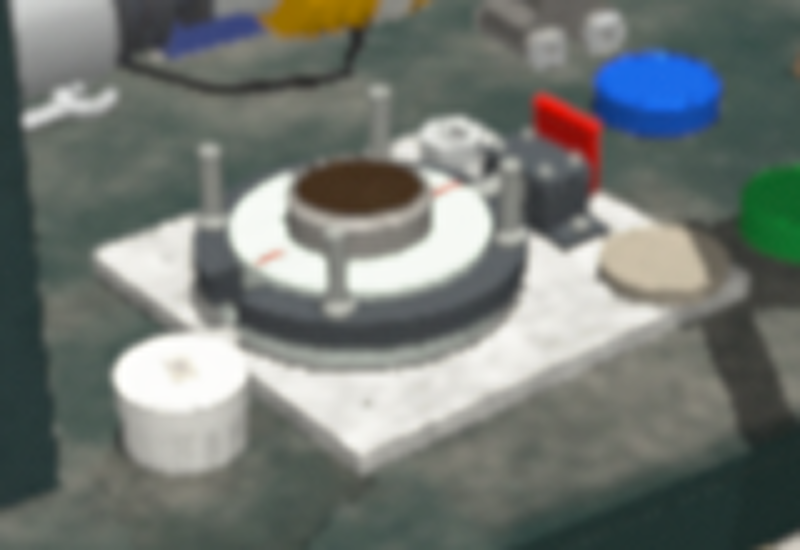

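The bar's bright steel fills the slot (side crop (350,307)), the specimen is centred, and the stone, nut and tin are where they were. I'll check the travel numerically before handing in.

```bash
python3 - <<'E' | tail -2
from ang import *
a=(onz(d,*D(318,387),.064)+onz(d,*D(453,382),.064))/2; b=(onz(d,*D(307,332),.064)+onz(d,*D(436,328),.064))/2
a2=(onz(s,*S(590,75),.064)+onz(s,*S(655,100),.064))/2; b2=(onz(s,*S(537,96),.064)+onz(s,*S(602,122),.064))/2
print("travel side",np.linalg.norm(b-a)); print("travel scene",np.linalg.norm(b2-a2))
E
```

```text
travel side 0.03467077564851402
travel scene 0.03673118893804388
```

The rough hand-picked pixels give 35–37 mm against an expected 40. I'll measure the tab with a colour mask, centroid and edges.

```bash
cat > t.py <<'E'
from h import *; from rig import imaging; import pickle
s0,d0=pickle.load(open("f0.pkl","rb")); s1,d1=imaging.grab_frame("scene"),imaging.grab_frame("side")
def box(f,l,t,r,b):
    im=f["frame"].astype(int); w=np.clip((im[...,0]-np.maximum(im[...,1],im[...,2]))/130.,0,1)
    m=np.zeros_like(w); m[t:b,l:r]=w[t:b,l:r]; m=(cv2.resize(m.astype(np.float32),None,fx=8,fy=8,interpolation=cv2.INTER_LINEAR)>.5).astype(np.uint8)
    c=max(cv2.findContours(m,0,2)[0],key=cv2.contourArea); a=cv2.approxPolyDP(c,.03*cv2.arcLength(c,True),True)[:,0]
    return (a+.5)/8-.5
for n,f0,f1,bb in(("side",d0,d1,(300,225,360,275)),("scene",s0,s1,(325,170,370,200))):
    A=box(f0,*bb);B=box(f1,*bb)
    for q in(A,B): print(n,q.round(1).tolist())
    k=lambda q:q[np.argsort(q[:,1])]
    for nm,i,z in(("top",slice(0,2),.064),("bot",slice(2,4),.022)):
        if len(A)==4==len(B):
            if n=="side": a,b=k(A)[i],k(B)[i]
            else:
                g=lambda q:np.array([sorted(h,key=lambda p:p[1])[0 if nm=="top" else 1] for h in (k2(q))])
                k2=lambda q:(q[np.argsort(q[:,0])][:2],q[np.argsort(q[:,0])][2:]); a,b=g(A),g(B)
            w=[np.mean([onz(f,*p,z) for p in q],axis=0) for f,q in((f0,a),(f1,b))]
            print(n,nm,w[0].round(4),w[1].round(4),"travel",np.linalg.norm(w[1]-w[0]).round(4))
E
python3 t.py
```

```text
side [[344.8, 246.8], [319.1, 246.7], [318.8, 268.3], [342.9, 267.3]]
side [[341.3, 234.8], [316.2, 235.6], [316.1, 255.9], [340.1, 255.1]]
side top [ 0.5673 -0.0341  0.064 ] [0.5628 0.0025 0.064 ] travel 0.0368
side bot [ 0.5664 -0.0326  0.022 ] [0.5623 0.0045 0.022 ] travel 0.0374
scene [[348.1, 174.7], [347.8, 185.3], [353.7, 186.4], [355.1, 192.8], [358.9, 194.1], [359.3, 180.2]]
scene [[337.1, 178.4], [337.2, 185.8], [348.9, 193.6], [349.3, 184.1]]
```

The mask gives about 37 mm, with an uncertainty of roughly 1–2 mm, right at the limit. So I'll press again more firmly and view the gap between tab and block from above with the wrist camera.

```bash
python3 - <<'E'
from m import *
Y=np.radians(6.3); u=np.array([-np.sin(Y),np.cos(Y)])
def P(dy,tip): q=A+u*dy; return [q[0],q[1],tip+TE]
o=[180,0,96.3]
env.movep(P(-.165,.13),o); env.servo_line(P(-.165,.034),vel=.12)
for g,e in((8,-.125),(32,-.120)):
    r=env.servo_line(P(e,.034),vel=.02,guard=g); s=env.read_state()
    print(g,r,"reached",round(float((s["position"][:2]-A)@u),4),s["ft_force"].round(1))
b=imaging.grab_frame("scene"); crop(b,320,165,370,205,14,"h_s.png")
env.servo_line(P(-.165,.034),vel=.08)
env.servo_line(P(-.165,.13),vel=.15)
env.servo_line(P(-.20,.17),vel=.15)
f=imaging.grab_frame("wrist"); cv2.imwrite("pics/h_w.png",f["frame"][:,:,::-1])
env.servo_line([.38,-.10,.38],vel=.25); st()
b=imaging.grab_frame("scene"); crop(b,320,165,370,205,14,"i_s.png")
E
python3 t.py
```

```text
8 True reached -0.1416 [ 1.2 -2.4  1.6]
32 True reached -0.1396 [-0.4 -3.5  2.3]
t 25.17 [ 0.3804 -0.0998  0.3799] [-180.     0.8   96.4] q [-26.  -20.3 121.4  -0.7  78.5 -32.2] F [ 0.5 -0.7 -0.1] g 0.008
side [[344.8, 246.8], [319.1, 246.7], [318.8, 268.3], [342.9, 267.3]]
side [[341.3, 234.8], [316.2, 235.6], [316.1, 255.9], [339.9, 255.1]]
side top [ 0.5673 -0.0341  0.064 ] [0.5628 0.0025 0.064 ] travel 0.0368
side bot [ 0.5664 -0.0326  0.022 ] [0.5622 0.0045 0.022 ] travel 0.0374
scene [[348.1, 174.7], [347.8, 185.3], [353.7, 186.4], [355.1, 192.8], [358.9, 194.1], [359.3, 180.2]]
scene [[337.1, 178.4], [337.2, 185.8], [348.9, 193.6], [349.3, 184.1]]
```

View pics/i_s.png

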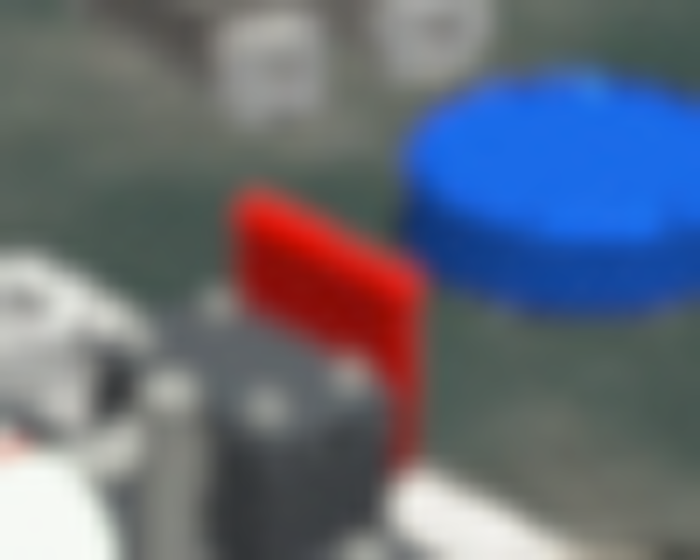

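View pics/h_w.png

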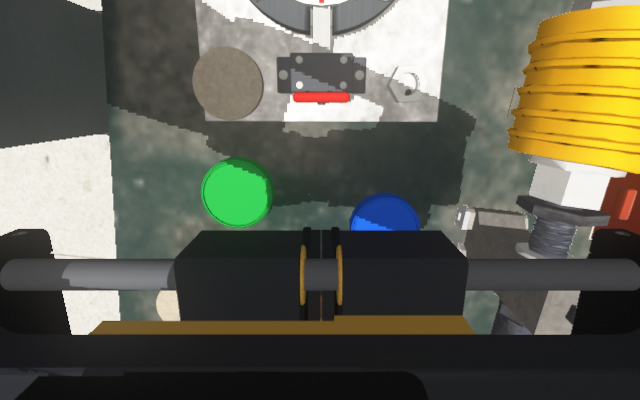

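The 8 N press already met a hard stop. At 32 N the tab's image had not shifted by more than 0.2 px. From above, the red tab (322,97) sits flush on the guide block and the bar runs through the slot (320,25). It is home.

```bash
python3 -c "
from m import *
from rig import workorder
st(); workorder.close_job()"
```

```text
t 25.32 [ 0.3807 -0.0998  0.3797] [-179.9    0.7   96.5] q [-25.9 -20.2 121.3  -0.7  78.5 -32.3] F [-0.4 -0.1  0. ] g 0.003
the job is handed in; nothing more can be done
```

The turntable is locked and I handed the job in at 25.3 s. I pushed one finger pin about 44° counter-clockwise with closed fingers until a slot faced the bar. Then I pushed the bar by its red tab into the slot up to its stop. The gripper is clear of everything.

**Checks that passed:**
- **Alignment:** the slot was within about 0.3° of the bar's line while the bar was still withdrawn.
- **Hard stop:** the bar met a hard stop. Presses of 15, 25 and 32 N ended within 2 mm of each other and the tab did not visibly move.
- **View from above:** the wrist camera shows the tab flush on the guide block and the bar through the slot.
- **Surroundings:** in the last clear pictures, taken before the final firm press, the specimen is centred and the stone, nut and tin are where they were. After that press I looked only at the tab and the bar.

**Check that disagreed:** the side camera's measurement gave 36.8–37.4 mm of travel, not the nominal 40 mm, against a required 37 mm. One pixel there is about 3 mm, so I trusted the hard stop and the visibly closed gap. The same measurement on the scene view did not work, because the tab's outline came out incomplete; hand-picked points there gave about 36.7 mm.

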